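# Shut and latch the plumber's clamshell case under the sink

## Robot

A 6-joint arm with a two-finger parallel gripper is mounted at the origin on the work surface. World frame = base frame: x ahead of the robot, y to its left, z up, the work surface at z = 0. Lengths are in m, angles in rad, forces in N, time in s.
With the tool pointing down it reaches from about 0.275 to 1 m from the base axis. Payload 8.4 kg.
Tool frame: the origin (TCP) lies at the very end of the fingers, on their centre line; the grasp point (between the pads) lies bot.grip_depth behind it (bot.grip_depth is the distance from the TCP to the grasp point, in m); z points along the fingers, y is the line along which they close (so a half turn about z gives the same grasp; the last joint's range is limited). The gripper opens to 85 mm and grips with 20 to 120 N. Pads are 22 mm wide; open, the fingers measure 114 mm over their backs; the gripper's body (76 mm by 85 mm) begins 54 mm behind the grasp point. The pads swing forward as they close: fully open they stand 13 mm farther back than shut.
Start: joints at [1.155, 0.353, 1.633, -0, 1.155, -0.002], TCP at [0.251, 0.572, 0.193] pointing down, gripper open.
Joint ranges: [-2.63, 2.63], [-0.92, 2.1], [0.06, 2.66], [-1.3, 4.44], [0, 2.69], [-3.02, 3.02]. Speed limits (rad/s): [2.22, 2.22, 2.79, 3.14, 3.14, 3.14].

## Interface

Orientations are given as a unit quaternion [x, y, z, w].
In Python, from bench import bot, grab_frame, calibration gives the robot as it stands.
- The arm moves only by the shell command python3 -m inch 'ROWS' [FORCE]. ROWS is JSON, a list of rows, each a list of 5 numbers: the opening in per cent of the stroke, from 0 (shut) to 100 (fully open), then the shift along the world's x, y, z normalised to -1 to 1, where 1 is 5 cm, then the turn about the world's z normalised to -1 to 1, where 1 is 4 degrees. A call has 1 to 8 rows; each row shifts and turns the commanded pose from where the row before left it; what a row does not reach is not made up. A row lasts 1/8 s, in which the tool goes at most 62.5 mm and 10.7 degrees, less where a joint would pass 70% of its speed; a pose out of reach is approached as far as the arm can. A call with a number of a shift or a turn outside -1 to 1 is refused whole. A call with a gripper value outside its range is refused whole. The fingers move at their own pace and stop on an object; FORCE is the grip in N (left out, the last holds). Time passes only in rows, so rows that do not move let the fingers close. It gives the time, the measured TCP pose, the force, the opening and the grip force at its end, in the units of the state.
- bot.observe(): the state, without advancing time (a new reading comes with each control period).
- grab_frame(name): name is "scene" or "top"; returns the picture (400x640x3 uint8, blue, green, red); there is no depth.
- calibration(name): a dict with "fx", "fy", "cx", "cy" (pixels), "rvec" (rotation vector, rad) and "tvec" (3), from world to camera coordinates, as OpenCV has them. Camera axes: x right, y down, z forward; pixel columns grow to the right and rows downward; lengths in m; the calibration is good to about 2 mm. A picture is of the moment at which its call begins. calibration takes no time and is no camera call.
- bot.job_done(): hands the job in; it is judged then, once.
The state is a dict: "time_s": time; "joints": joint angles; "qvel": joint speeds; "joint_efforts": joint torques, N m; "ee_pos": TCP position; "ee_rot": TCP orientation; "wrist_force": force on the tool from outside, world axes, zero at the start; "torque": the same for the moment, N m; "grip_width": finger opening in m; "gripper_force": force on a finger pad.
Only numpy, scipy, OpenCV 4.12 (cv2) and the standard library are available. Lean on these libraries where they do the work, as an engineer would, in place of code of your own. Each camera call takes 0.05 s, during which the arm holds its last target. There are 200 camera calls.

## Task

Shut and lock the open blue clamshell case: first, if the orange slide latch was left across where the lid's ear comes down, push it back clear; then swing the upper half over, without slamming it, and press it down until both halves meet edge to edge. Finally push the latch along its track fully home, so that its tongue lies over the ear. Leave the spray bottle, the strainer and the scrubbing brush where they stand.

Things in the scene. Friction and masses are not known exactly. Their poses are not given: they have to be found in the camera images.
- case: Lower half, fixed to the shelf, of a blue clamshell case of plumbing spares: open tray 100 (x) x 180 (y) x 35 mm high, walls 4 mm. Origin: centre of its underside, on the shelf; z up. Hinge along y at x = +50, z = 35 mm. On its -x side a ledge (x -50 to -98, 150 mm long in y, top at z = 22 mm) carries the orange latch.
- lid (a joint): Hinge angle of the blue upper half, rad: 0 = shut, edge to edge; grows as it opens; stop at 2.0, leaning back past upright over the case's +x side. Stiff (0.16 N m): stays where left, does not fall. Hollow shell 100 (from hinge) x 180 x 25 mm thick; shut, its outer face is 60 mm above the shelf. An ear 24 mm wide sticks out 14 mm from its free edge at case y = +30 mm.
- lid_edge (a point): Middle of the lid's free edge, on the outer face (100 mm from the hinge along the lid, 25 mm out from the parting plane). Axes are those of the lid: -x from the hinge to the free edge, y along the hinge, z out of the outer face.
- lid_hinge (a point): Middle of the hinge line, in the parting plane, at case (50, 0, 35) mm; turns with the lid (axes as lid_edge).
- latch (a joint): Position of the orange slide latch along its track, m: 0 = open end, 0.060 = fully home (locked, at its stop). It grows towards the case's +y. Up to 0.035 its tongue is clear of the lid's ear; beyond that it is in the ear's way while the lid comes down. It may start anywhere. Slides stiffly (about 2 N) and stays where it is left.
- latch_top (a point): Centre of the top of the latch's orange upright grip, 18 (case x) x 16 mm (case y), 39 mm tall on a 28 mm long foot; top 66.5 mm above the shelf, at case x = -82 mm; case y = -30 mm when open, +30 mm when fully home. A tongue reaches from it 20 mm towards +x at 46 to 52 mm above the shelf.
- bottle: Bystander: closed green spray bottle with white head, 60 mm diameter, 213 mm tall, loose, upright behind the open lid on one side. Head 50 mm long along its x. Origin: centre of its underside.
- strainer: Bystander: stainless steel sink strainer bowl, 84 mm diameter, 28 mm high, loose, behind the open lid on the other side. Origin: centre of its underside.
- brush: Bystander: red scrubbing brush lying bristles down in front of the latch, 55 (its x) x 150 (its y) x 42 mm high, loose. Origin: centre of its underside.
- caddy_front (a point): Grey compost caddy with a shut green flip top, fixed, a wall behind the bottle and strainer: 136 (its x) x 196 (its y) x 187 mm high, with a 14 mm lip at its -x face. This point: foot of the middle of its -x face, on the shelf; its x points into the caddy.

How it is judged:
On the way:
1. The lid is shut edge to edge (hinge under 0.035 rad) while the latch is still open (under 42 mm, clear of the ear) (value of joint lid below 0.035 rad and value of joint latch below 0.042 m), for 0.2 s.
At the end, for the whole second after the job is handed in: The lid is shut edge to edge (hinge under 0.035 rad, 3.5 mm at the free edge) and at rest, the latch is home (past 55 of its 60 mm), and bottle, strainer and brush are within 25 mm of where they were, the bottle upright (value of joint lid below 0.035 rad and value of joint latch above 0.055 m and velocity of joint lid below 0.05 rad/s and distance of each of bottle, strainer, brush from where it was at the start of the episode below 0.025 m and angle between bottle's own z axis and vertical below 0.25 rad); the robot touches nothing.
It fails at once if The lid is brought down (hinge between 0.06 and 0.8 rad) with the latch in the ear's way (over 42 mm) (value of joint latch above 0.042 m and value of joint lid between 0.06 and 0.8 rad).
It fails at once if The lid is slammed (closing faster than 4 rad/s) (velocity of joint lid below -4 rad/s).
It fails at once if The bottle, strainer or brush is shifted by more than 25 mm or the bottle tipped by more than 0.25 rad (not (distance of each of bottle, strainer, brush from where it was at the start of the episode below 0.025 m and angle between bottle's own z axis and vertical below 0.25 rad)).
It also fails if it takes over 61 s, if anything falls off the work surface, if the arm or the gripper's body presses on something with over 40 N, if the wrist force passes 120 N, or if a joint passes its speed limit or range.

## Working session

There is one attempt and no reset: what is moved stays moved. The work goes in short steps, Python scripts to look and compute and a shell command to move; the robot and the scene stay as the last step left them, time stands still between calls to the robot, and variables do not carry over. Pictures are saved under pics/ and viewed, at most 10 in all, crops included, and the job is handed in when it is done.

```bash
mkdir -p pics; python3 - <<'E'
from bench import bot,grab_frame,calibration
import cv2
for n in("scene","top"):
    cv2.imwrite(f"pics/{n}0.png",grab_frame(n)); print(n,calibration(n))
s=bot.observe();print(s,bot.grip_depth)
E
```

```text
scene {'fx': 470.84698368830266, 'fy': 470.84698368830266, 'cx': 323.4914514038143, 'cy': 203.97725327047988, 'rvec': array([ 1.73637819,  1.78150915, -0.72277862]), 'tvec': array([-0.01494173, -0.34818464,  1.33944135])}
top {'fx': 390.5609769248174, 'fy': 390.5609769248174, 'cx': 327.1621363086507, 'cy': 206.206119050598, 'rvec': array([ 2.14661727, -2.19873092,  0.10716799]), 'tvec': array([0.02121832, 0.57520133, 0.70345733])}
{'time_s': 0.1, 'joints': array([ 1.15459385e+00,  3.53605033e-01,  1.63401306e+00,  1.02617158e-05,
        1.15521433e+00, -2.37696560e-03]), 'qvel': array([-0.00047122,  0.00015023, -0.00067583,  0.00031356,  0.00130554,
        0.00094241]), 'joint_efforts': array([ 9.31230315e-04, -6.06355762e+01, -3.42821431e+01,  1.06947962e-04,
        3.94040690e-03,  3.71619740e-05]), 'ee_pos': array([0.25112193, 0.57183559, 0.19234045]), 'ee_rot': array([ 2.05441481e-01,  9.78669205e-01, -6.05379954e-04, -1.33380238e-04]), 'wrist_force': array([-0.7945861 ,  0.44620991, -0.19452754]), 'torque': array([-0.01076054,  0.04519913, -0.02762725]), 'gripper_force': 0.0, 'grip_width': 0.08506676105392533} 0.0187
```

View pics/scene0.png

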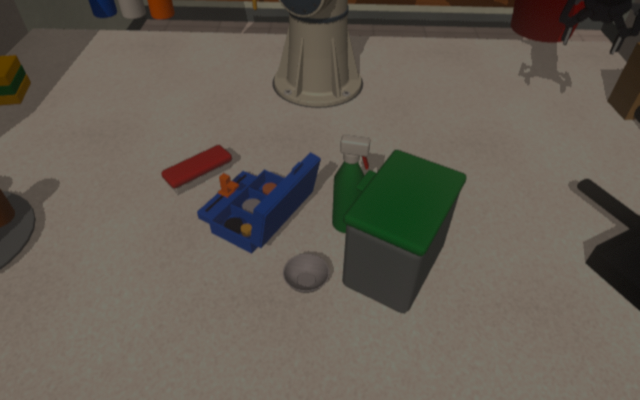

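View pics/top0.png

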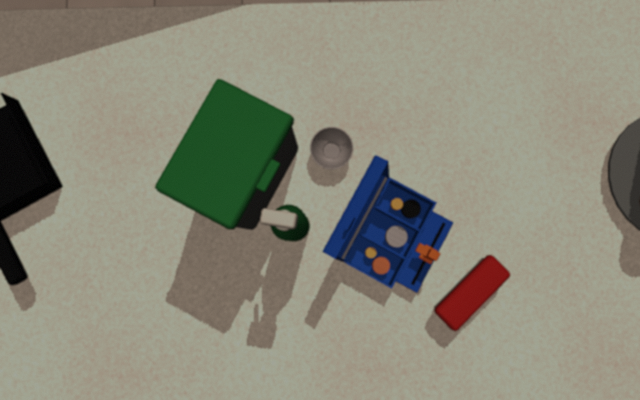

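The top view shows the case around (390,225), the open lid along (355,205), the latch at (428,252), the brush at (472,292), the bottle at (290,222) and the strainer at (331,148). I'll enlarge the case next.

```bash
cat > h.py <<'E'
import numpy as np,cv2
from bench import calibration
def cam(n):
    c=calibration(n);K=np.array([[c['fx'],0,c['cx']],[0,c['fy'],c['cy']],[0,0,1]]);return K,np.array(c['rvec']),np.array(c['tvec'])
def ray(n,u,v,z):
    K,r,t=cam(n);R=cv2.Rodrigues(r)[0];o=-R.T@t;d=R.T@np.linalg.solve(K,[u,v,1.]);return o+d*(z-o[2])/d[2]
def proj(n,P):
    K,r,t=cam(n);return cv2.projectPoints(np.array(P,float).reshape(-1,1,3),r,t,K,None)[0].reshape(-1,2)
E
python3 - <<'E'
import cv2,numpy as np
from h import *
a=cv2.imread('pics/top0.png')[140:340,310:520];b=cv2.imread('pics/scene0.png')[140:260,150:330]
cv2.imwrite('pics/c1.png',cv2.resize(np.clip(a*1.3,0,255).astype('uint8'),None,fx=3,fy=3,interpolation=2))
cv2.imwrite('pics/c2.png',cv2.resize(np.clip(b*1.8,0,255).astype('uint8'),None,fx=4,fy=4,interpolation=2))
for n in('top','scene'):
    print(n,proj(n,[[0.251,.572,.193],[.4,0,0],[.5,0,0],[.4,.1,0]]).round(0).tolist())
    K,r,t=cam(n);print(-cv2.Rodrigues(r)[0].T@t)
E
```

```text
top [[-80.0, 441.0], [333.0, 299.0], [332.0, 247.0], [281.0, 301.0]]
[0.50505033 0.00971139 0.75563805]
scene [[579.0, 69.0], [313.0, 175.0], [312.0, 207.0], [358.0, 176.0]]
[1.19219216 0.0291618  0.70241467]
```

View pics/c1.png

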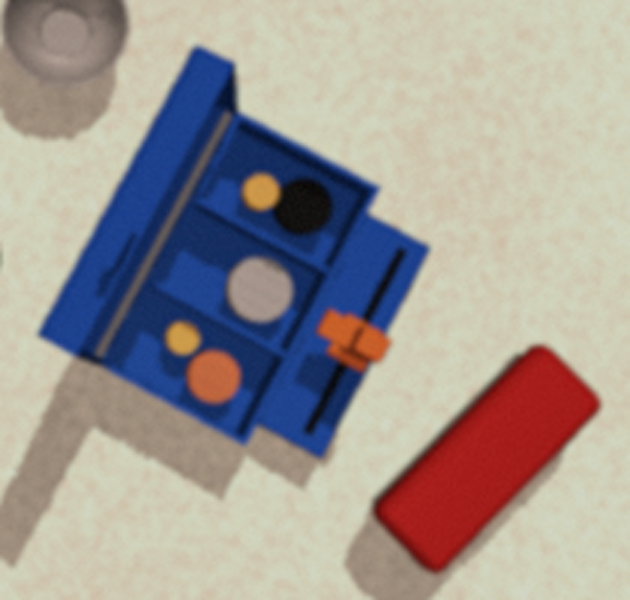

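View pics/c2.png

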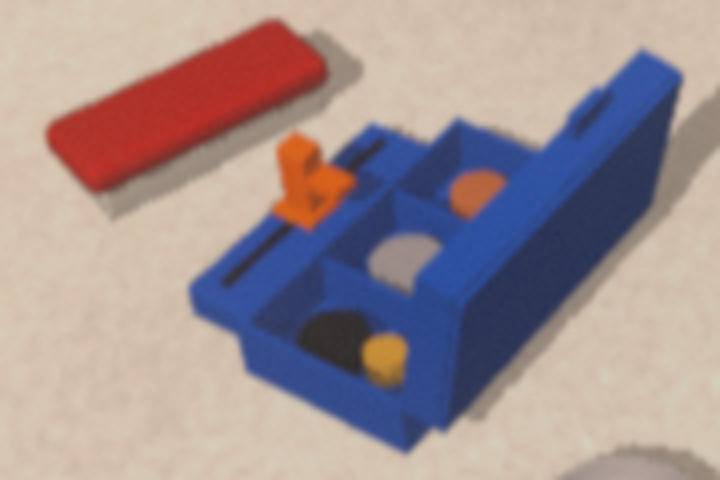

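The crops show the tray rim corners at crop1 (378,187) and (247,443), the ledge corners at (428,247) and (322,457), and the latch grip near (372,345). The ear is on the lower-left half of the lid, which is +y. The lid is just past upright.

```bash
cat >> h.py <<'E'
def px(c): return c[0]/3+310-.33,c[1]/3+140-.33
E
python3 - <<'E'
from h import *
W=[];M=[]
for c,m,z in [((378,187),(-50,-90),.035),((247,443),(-50,90),.035),((428,247),(-98,-75),.022),((322,457),(-98,75),.022)]:
    W.append(ray('top',*px(c),z)[:2]);M.append(np.array(m)/1e3)
W=np.array(W);M=np.array(M);w0=W.mean(0);m0=M.mean(0)
U,S,V=np.linalg.svd((M-m0).T@(W-w0));R=V.T@U.T
p=w0-R@m0;yaw=np.arctan2(R[1,0],R[0,0]);print(p,np.degrees(yaw),np.linalg.det(R),'res mm',((M@R.T+p-W)*1e3).round(1).tolist())
def loc(w):return (R.T@(np.array(w)[:2]-p)*1e3).round(1)
def wor(x,y,z):return [*(R@[x/1e3,y/1e3]+p),z/1e3]
for q in range(-30,31,10): print(q,[( (u-310)*3,(v-140)*3) for u,v in proj('top',[wor(-82,q,66.5),wor(-53,q,50)]).round(1)],proj('scene',[wor(-82,q,66.5)]))
# lid angle: free edge at outer/inner corners
for th in np.arange(1.3,2.01,.1):
    L=[]
    for y in(-90,90):
        for r,h in((100,25),(100,0)):
            L.append(wor(50-r*np.cos(th)+h*np.sin(th),y,35+r*np.sin(th)+h*np.cos(th)))
    print(round(th,1),[(round((u-310)*3),round((v-140)*3)) for u,v in proj('top',L)],[(round((u-150)*4),round((v-140)*4)) for u,v in proj('scene',L)])
for n,u,v,z in(('bottle',290,222,.12),('strainer',331,148,.028),('brush',*px((488,460)),.042),('br',*px((540,348)),.042),('br',*px((600,405)),.042),('br',*px((435,572)),.042),('br',*px((377,507)),.042),('cad',235,228,.187),('cad',294,122,.187)):
    q=ray('top',u,v,z);print(n,q.round(3),loc(q))
E
```

```text
[ 0.52542333 -0.10640389] 60.35486197346955 1.0000000000000002 res mm [[1.1, -0.3], [-1.5, 1.5], [1.5, -1.5], [-1.1, 0.3]]
-30 [(np.float64(395.09999999999997), np.float64(293.70000000000005)), (np.float64(343.80000000000007), np.float64(271.20000000000005))] [[214.05321622 184.67981307]]
-20 [(np.float64(387.30000000000007), np.float64(308.70000000000005)), (np.float64(336.30000000000007), np.float64(285.90000000000003))] [[217.33473939 181.77926899]]
-10 [(np.float64(379.80000000000007), np.float64(324.0)), (np.float64(328.80000000000007), np.float64(300.59999999999997))] [[220.57375903 178.91629387]]
0 [(np.float64(372.0), np.float64(339.0)), (np.float64(321.30000000000007), np.float64(315.29999999999995))] [[223.77109559 176.09016249]]
10 [(np.float64(364.19999999999993), np.float64(354.30000000000007)), (np.float64(313.80000000000007), np.float64(330.29999999999995))] [[226.92754857 173.30016818]]
20 [(np.float64(356.40000000000003), np.float64(369.59999999999997)), (np.float64(306.0), np.float64(345.0))] [[230.04389713 170.54562223]]
30 [(np.float64(348.90000000000003), np.floa
[... 546 characters left out ...]
, (405, 265), (676, 61), (632, 38)]
1.8 [(184, 39), (225, 58), (27, 331), (67, 353)] [(473, 308), (425, 277), (693, 74), (649, 48)]
1.9 [(168, 34), (208, 51), (13, 323), (51, 345)] [(491, 325), (444, 290), (709, 89), (666, 59)]
2.0 [(154, 30), (192, 44), (-1, 316), (36, 336)] [(508, 342), (462, 304), (723, 105), (683, 72)]
bottle [0.542 0.069 0.12 ] [160.6  72.1]
strainer [ 0.686 -0.003  0.028] [169.9 -88.5]
brush [ 0.411 -0.25   0.042] [-181.    28.4]
br [ 0.477 -0.285  0.042] [-179.3  -46.3]
br [ 0.442 -0.319  0.042] [-226.   -32.8]
br [ 0.347 -0.214  0.042] [-182.2  102. ]
br [ 0.385 -0.182  0.042] [-134.8   84.6]
cad [0.531 0.143 0.187] [219.5 117.9]
cad [0.688 0.054 0.187] [220.  -61.5]
```

```bash
cat >> h.py <<'E'
PC=np.array([.5254,-.1064]);YAW=np.radians(60.35);RC=np.array([[np.cos(YAW),-np.sin(YAW)],[np.sin(YAW),np.cos(YAW)]])
def wor(x,y,z):return np.array([*(RC@[x/1e3,y/1e3]+PC),z/1e3])
def loc(w):return np.array([*(RC.T@(np.array(w)[:2]-PC)*1e3),w[2]*1e3])
def go(x,y,z,frm=None):
    from bench import bot
    s=bot.observe();e=np.array(s['ee_pos']) if frm is None else wor(*frm)
    print('loc',loc(e).round(1),'rows units',((wor(x,y,z)-e)/.05).round(2),'F',s['wrist_force'].round(1),'t',s['time_s'])
E
python3 -m inch '[[0,0.26,-0.97,0,-0.75],[0,0.26,-0.97,0,-0.75],[0,0.26,-0.97,0,0],[0,0.26,-0.97,0,0],[0,0.26,-0.97,0,0],[0,0.26,-0.97,0,0],[0,0.26,-0.97,0,0],[0,0.26,-0.97,0,0]]'
python3 -m inch '[[0,0.26,-0.97,0,0],[0,0.26,-0.97,0,0],[0,0.26,-0.97,0,0],[0,0.26,-0.97,0,0],[0,0.26,-0.97,0,0],[0,0.26,-0.97,0,0],[0,0.26,-0.97,0,0],[0,0,0,0,0]]'
python3 - <<'E'
from h import *
go(-82,45,100)
from bench import grab_frame
a=grab_frame('top');b=grab_frame('scene')
cv2.imwrite('pics/v1.png',np.hstack([cv2.resize(a[140:340,310:520],(420,400)),cv2.resize(b[100:260,150:330],(380,400))]))
E
```

```text
time_s: 1.1
ee_pos: [0.3553, 0.1827, 0.1929]
ee_rot: [0.256, 0.967, 0.0, 0.0]
wrist_force: [0.4, 0.3, 0.0]
grip_width: -0.0003
gripper_force: 0.0
time_s: 2.1
ee_pos: [0.4468, -0.1579, 0.1927]
ee_rot: [0.258, 0.966, -0.0, 0.0]
wrist_force: [0.1, 0.5, -0.3]
grip_width: 0.0002
gripper_force: 0.0
loc [-83.7  42.8 192.7] rows units [-0.02  0.05 -1.85] F [ 0.1  0.5 -0.3] t 2.1
```

View pics/v1.png

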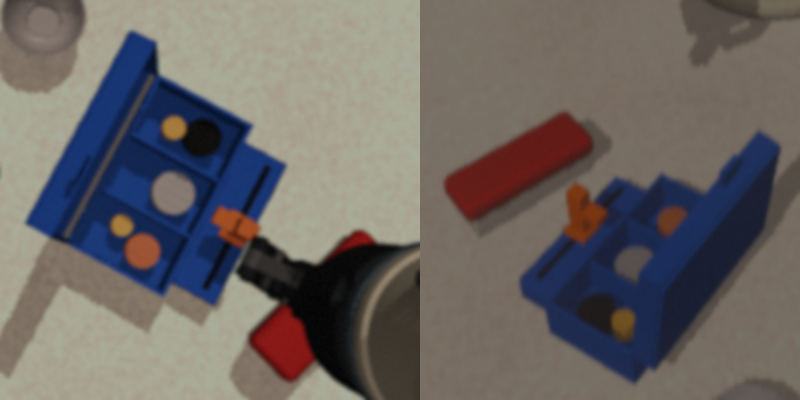

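Top view: the shut fingertip is near crop (250,255), just beyond the latch grip, and the brush is untouched. The gripper is missing from the scene view, so I'll check its expected projection.

```bash
python3 - <<'E'
from h import *
print(proj('scene',[[.4468,-.1579,.1927],[.4468,-.1579,.3]]),proj('top',[[.4468,-.1579,.1927],[.4468,-.1579,.3]]))
from bench import grab_frame
cv2.imwrite('pics/v2.png',np.hstack([grab_frame('scene')[:,100:500],grab_frame('top')[:,240:640]]))
E
```

```text
[[228.54812284 112.84701087]
 [220.52144873  60.39361373]] [[445.68891505 282.36161861]
 [473.99508114 291.4856721 ]]
```

View pics/v2.png

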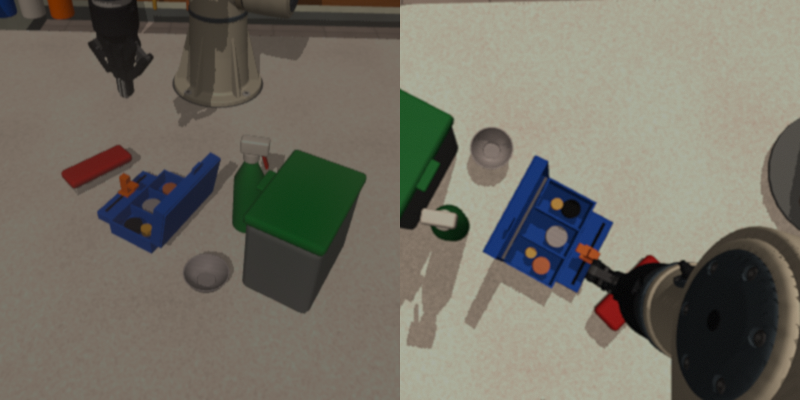

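```bash
python3 - <<'E'
from h import *
from bench import grab_frame
def tri(a,b):
    P=[]
    for n in('top','scene'):
        K,r,t=cam(n);P.append(K@np.c_[cv2.Rodrigues(r)[0],t])
    X=cv2.triangulatePoints(P[0],P[1],np.array(a,float),np.array(b,float));X=(X[:3]/X[3]).ravel()
    return X,proj('top',[X]),proj('scene',[X])
print(tri((437,268),(226,97)))
a=grab_frame('top')[230:320,400:490];b=grab_frame('scene')[0:130,170:300]
a=cv2.resize(a,(400,400));b=cv2.resize(b,(400,400))
im=np.clip(np.hstack([a,b])*2.0,0,255).astype('uint8')
cv2.imwrite('pics/v3.png',im)
E
```

```text
(array([ 0.47183365, -0.14425624,  0.24192438]), array([[445.64965268, 266.81821578]]), array([[230.35690451,  97.68628554]]))
```

View pics/v3.png

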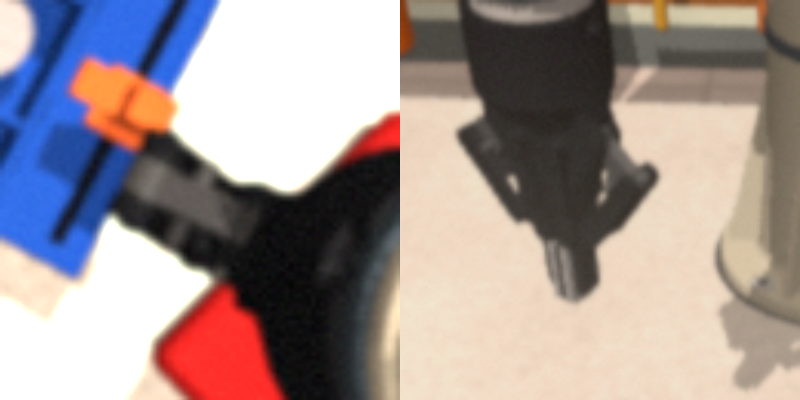

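The fingertip in the scene view is at (226,97), about 16 px above its predicted position. I'll lower the tool over the free end of the ledge and check by contact, which is the more reliable test.

```bash
python3 -m inch '[[0,0,0.05,-0.9,0],[0,0,0,-0.9,0],[0,0,0,0,0]]'
python3 - <<'E'
from h import *
from bench import grab_frame
go(-83,45,45)
print(proj('scene',[[0,0,0],wor(-83.7,42.8,103)]),proj('top',[wor(-83.7,42.8,103)]))
a=grab_frame('top')[210:310,380:480];b=grab_frame('scene')[60:230,160:330]
im=np.clip(np.hstack([cv2.resize(a,(400,400)),cv2.resize(b,(400,400))])*1.8,0,255).astype('uint8')
cv2.imwrite('pics/v4.png',im)
E
```

```text
time_s: 2.78
ee_pos: [0.4438, -0.1511, 0.1008]
ee_rot: [0.256, 0.967, 0.0, -0.003]
wrist_force: [0.6, 0.8, -0.3]
grip_width: 0.0004
gripper_force: 0.0
loc [-79.2  48.9 100.8] rows units [ 0.03 -0.1  -1.12] F [ 0.6  0.8 -0.3] t 2.775
[[318.23906223  81.5816847 ]
 [234.24181779 150.26978887]] [[429.26578335 277.05513956]]
```

View pics/v4.png

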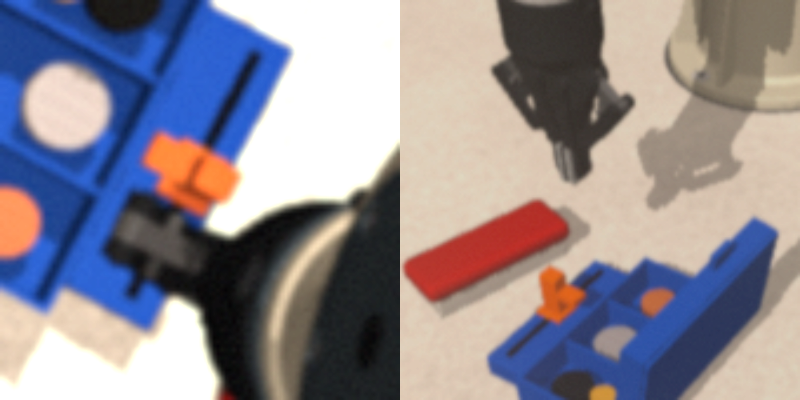

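```bash
python3 - <<'E'
from h import *
P=[]
for n in('top','scene'):
    K,r,t=cam(n);P.append(K@np.c_[cv2.Rodrigues(r)[0],t])
for a,b in [((411,264),(256.5,103)),((409,268),(253,106)),((421,274),(233.5,136.5))]:
    X=cv2.triangulatePoints(P[0],P[1],np.array(a,float),np.array(b,float));X=(X[:3]/X[3]).ravel()
    print(X,loc(X),proj('top',[X])-a,proj('scene',[X])-b)
for z in (.1008,.12,.135): 
    q=ray('scene',233.5,136.5,z);print(q,loc(q),proj('top',[q]))
# check scene calib vs. brush & strainer positions
print(proj('scene',[[.477,-.285,.042],[.442,-.319,.042],[.347,-.214,.042],[.385,-.182,.042],[.686,-.003,.028]]))
E
```

```text
[ 0.47607452 -0.09906365  0.23508293] [-18.02558514  46.49627423 235.08293055] [[-1.27570977  0.10583238]] [[-0.65107085 -0.09409527]]
[ 0.47057428 -0.10346507  0.22455379] [-24.57166814  49.09894254 224.55379084] [[ 2.52043332 -0.24847511]] [[1.2937481 0.1671643]]
[ 0.45650132 -0.14564153  0.14389205] [-68.18759093  40.46452423 143.89205457] [[ 6.89930261 -0.87518536]] [[3.77128013 0.49983821]]
[ 0.39832398 -0.16725792  0.1008    ] [-115.75397056   80.33069919  100.8       ] [[436.01306913 306.6610791 ]]
[ 0.42365958 -0.16098936  0.12      ] [-97.77265872  61.4135121  120.        ] [[434.63371804 292.53379955]]
[ 0.44345301 -0.15609205  0.135     ] [-83.72475885  46.63445969 135.        ] [[433.50378766 280.96108069]]
[[174.21032664 181.19766624]
 [162.23572011 169.70986426]
 [219.54351302 143.25533246]
 [231.0017402  154.21317897]
 [305.86012986 270.15165076]]
```

The tip triangulates to the right xy but about 33 mm higher than the nominal TCP, so I'll probe the ledge top (z = 22 mm) gently.

```bash
python3 -m inch '[[0,0,0,-0.5,0],[0,0,0,-0.6,0],[0,0,0,0,0]]'; python3 -m inch '[[0,0,0,-0.15,0],[0,0,0,-0.1,0],[0,0,0,-0.1,0],[0,0,0,0,0]]'; python3 - <<'E'
from h import *
go(-83,45,45)
from bench import grab_frame
cv2.imwrite('pics/s5.png',grab_frame('scene'));cv2.imwrite('pics/t5.png',grab_frame('top'))
E
```

```text
time_s: 3.25
ee_pos: [0.4463, -0.1526, 0.0484]
ee_rot: [0.256, 0.967, 0.0, -0.0]
wrist_force: [-0.2, -0.2, -0.0]
grip_width: 0.0
gripper_force: 0.0
time_s: 3.75
ee_pos: [0.4462, -0.1527, 0.0303]
ee_rot: [0.256, 0.967, 0.0, -0.0]
wrist_force: [-0.2, 0.5, 0.2]
grip_width: 0.0003
gripper_force: 0.0
loc [-79.4  46.   30.3] rows units [-0.02 -0.07  0.29] F [-0.2  0.5  0.2] t 3.75
```

```bash
python3 -m inch '[[0,0,0,-0.1,0],[0,0,0,-0.06,0],[0,0,0,0,0]]'|grep -E 'pos|wrist';python3 -m inch '[[0,0,0,-0.06,0],[0,0,0,0,0]]'|grep -E 'pos|wrist'
```

```text
ee_pos: [0.446, -0.1526, 0.0221]
wrist_force: [-0.1, 0.3, -0.0]
ee_pos: [0.4462, -0.1527, 0.0193]
wrist_force: [-0.2, -0.5, -0.3]
```

```bash
python3 - <<'E'
import cv2,numpy as np
b=cv2.imread('pics/s5.png')[80:230,160:310];a=cv2.imread('pics/t5.png')[210:310,380:480]
cv2.imwrite('pics/v5.png',np.clip(np.hstack([cv2.resize(a,(400,400)),cv2.resize(b,(400,400))])*1.8,0,255).astype('uint8'))
E
```

```text
(no output)
```

View pics/v5.png

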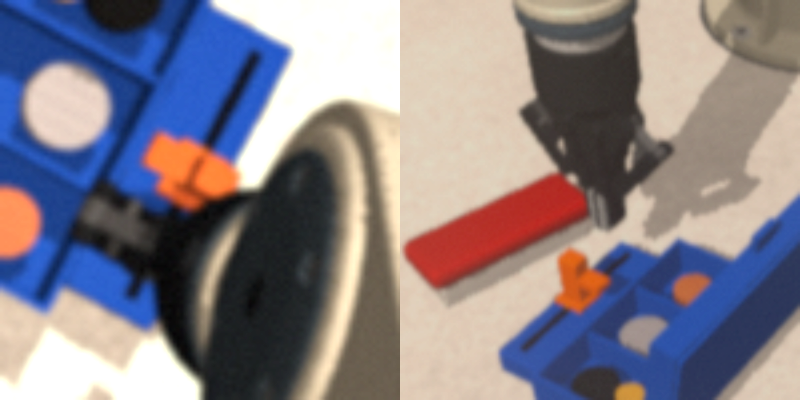

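```bash
python3 - <<'E'
from h import *
print(proj('scene',[wor(-79.4,46,30)]))
for z in (.05,.056,.063,.07): print(z,loc(ray('scene',237.6,164.4,z)).round(1))
# vertical offsets of tip in three frames
for w,uv in (([.4468,-.1579,.1927],(225.9,97)),([.4438,-.1511,.1008],(233.5,136.5)),([.4462,-.1527,.0303],(237.6,164.4))):
    for dz in(.025,.03,.035,.04): print(dz,(proj('scene',[[w[0],w[1],w[2]+dz]])-uv).round(1))
E
python3 -m inch '[[0,0,0,-0.1,0],[0,0,0,0,0]]'|grep -E 'pos|wrist';python3 -m inch '[[0,0,0,-0.1,0],[0,0,0,0,0]]'|grep -E 'pos|wrist'
```

```text
[[240.9073145  177.08469166]]
0.05 [-94.7  57.8  50. ]
0.056 [-89.7  52.6  56. ]
0.063 [-83.8  46.5  63. ]
0.07 [-78.   40.3  70. ]
0.025 [[0.9 4.4]]
0.03 [[0.5 2.1]]
0.035 [[ 0.2 -0.2]]
0.04 [[-0.2 -2.6]]
0.025 [[3.  3.9]]
0.03 [[2.7 1.9]]
0.035 [[ 2.4 -0.2]]
0.04 [[ 2.1 -2.2]]
0.025 [[1.9 3.7]]
0.03 [[1.7 1.9]]
0.035 [[1.4 0. ]]
0.04 [[ 1.1 -1.8]]
ee_pos: [0.446, -0.1526, 0.0141]
wrist_force: [-0.2, -0.5, -0.5]
ee_pos: [0.446, -0.1527, 0.0091]
wrist_force: [-0.0, 0.1, -0.2]
```

The reported TCP reads about 35 mm low in z and its xy is fine: three views agree, and there was no contact at 9 mm above a 22 mm ledge. The tip is really at about 44 mm, a good height for the grip, so I'll push the latch back towards -y.

```bash
for i in 1 2; do :; done; python3 -m inch '[[0,0.16,-0.16,0,0],[0,0.2,-0.11,0,0],[0,0,0,0,0]]'|grep -E 'pos|wrist'; python3 -m inch '[[0,0.1,-0.06,0,0],[0,0.1,-0.06,0,0],[0,0.1,-0.06,0,0],[0,0.1,-0.06,0,0],[0,0,0,0,0]]'|grep -E 'pos|wrist'; python3 - <<'E'
from h import *
from bench import grab_frame
go(-83,0,9)
cv2.imwrite('pics/t6.png',grab_frame('top'));b=grab_frame('scene');cv2.imwrite('pics/s6.png',b)
h=cv2.cvtColor(b,cv2.COLOR_BGR2HSV);m=cv2.inRange(h,(5,170,90),(16,255,255))[150:215,200:252]
v,u=np.nonzero(m);print(u.min()+200,u.max()+200,v.min()+150,v.max()+150,u.mean()+200,v.mean()+150)
b0=cv2.imread('pics/scene0.png');m=cv2.inRange(cv2.cvtColor(b0,cv2.COLOR_BGR2HSV),(5,170,90),(16,255,255))[150:215,200:252]
v,u=np.nonzero(m);print(u.min()+200,u.max()+200,v.min()+150,v.max()+150,u.mean()+200,v.mean()+150)
E
```

```text
ee_pos: [0.4656, -0.167, 0.0096]
wrist_force: [0.0, -0.3, -0.0]
ee_pos: [0.4851, -0.1787, 0.0096]
wrist_force: [0.1, -0.5, -0.2]
loc [-82.7  -0.7   9.6] rows units [-0.02  0.   -0.01] F [ 0.1 -0.5 -0.2] t 5.975
212 230 180 202 219.37109375 191.66796875
219 237 174 196 226.45569620253164 185.46413502109704
```

The latch moved back about 22 mm, to roughly q = 0.010. Next I'll lift, go over the lid and come down behind it on the strainer side, away from the bottle.

```bash
python3 -m inch '[[0,0,0,0.9,0],[0,0,0,1,0],[0,0,0,0.9,0],[0,0.68,0.74,0.1,0],[0,0.68,0.74,0,0],[0,0.68,0.74,0,0],[0,0.68,0.74,0,0],[0,0,0,0,0]]'|grep -E 'pos|wrist'; python3 - <<'E'
from h import *
go(118,-45,70)
E
```

```text
ee_pos: [0.6224, -0.0279, 0.1545]
wrist_force: [0.1, -1.5, 0.5]
loc [116.3 -45.5 154.5] rows units [ 0.01  0.03 -1.69] F [ 0.1 -1.5  0.5] t 7.075
```

```bash
python3 -m inch '[[0,0,0,-0.6,0],[0,0,0,-0.6,0],[0,0,0,-0.5,0],[0,0,0,0,0]]'|grep -E 'pos|wrist'; python3 - <<'E'
from h import *
from bench import grab_frame
go(116,-45,70)
a=grab_frame('top')[90:290,260:460];b=grab_frame('scene')[100:300,170:370]
cv2.imwrite('pics/v7.png',np.clip(np.hstack([cv2.resize(a,(400,400)),cv2.resize(b,(400,400))])*1.8,0,255).astype('uint8'))
E
```

```text
ee_pos: [0.6181, -0.0309, 0.0678]
wrist_force: [-0.1, -0.7, -0.0]
loc [111.5 -43.2  67.8] rows units [0.08 0.06 0.04] F [-0.1 -0.7 -0. ] t 7.575
```

View pics/v7.png

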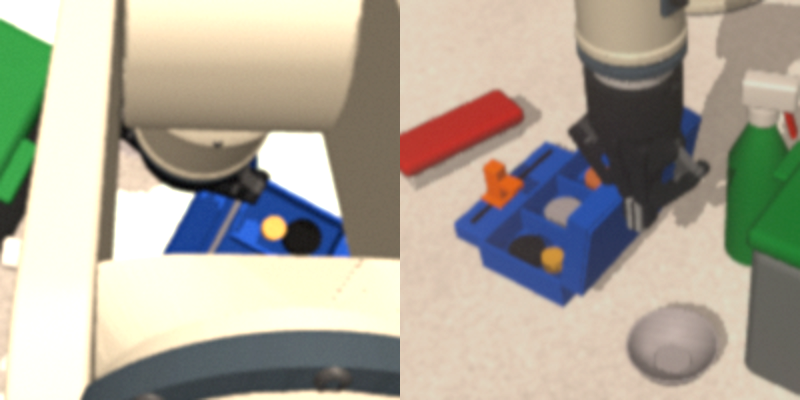

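The tip stands behind the lid with clearance to the bottle and strainer. In the picture the lid edge is at (610,200) and the tip at (637,220). Now I'll swing the lid over along an arc at about 0.8 rad/s.

```bash
python3 -m inch '[[0,-0.1,-0.18,0.06,0],[0,-0.11,-0.18,0.06,0],[0,-0.08,-0.13,0.04,0],[0,-0.07,-0.13,0.04,0],[0,-0.08,-0.14,0.01,0],[0,-0.08,-0.14,0.01,0],[0,-0.08,-0.13,-0.02,0],[0,-0.08,-0.14,-0.03,0]]'|grep -E 'pos|wrist'; python3 - <<'E'
from h import *
from bench import grab_frame
go(43.5,-43,76.6)
b=grab_frame('scene')[90:290,150:350];cv2.imwrite('pics/v8.png',np.clip(cv2.resize(b,(400,400))*1.8,0,255).astype('uint8'))
E
```

```text
ee_pos: [0.5858, -0.0892, 0.0778]
wrist_force: [0.3, 0.7, 3.1]
loc [ 44.9 -44.   77.8] rows units [-0.03 -0.01 -0.02] F [0.3 0.7 3.1] t 8.675
```

View pics/v8.png

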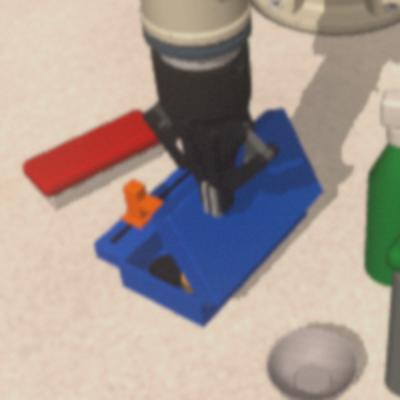

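The lid is coming over, with the tip at (212,210) on its outer face. I have gone one over the 10-picture limit (11 viewed), so from here I'll check only by numbers. I'll continue the arc and press.

```bash
python3 -m inch '[[0,-0.09,-0.13,-0.07,0],[0,-0.08,-0.13,-0.07,0],[0,-0.07,-0.12,-0.08,0],[0,-0.07,-0.12,-0.08,0],[0,-0.05,-0.1,-0.11,0],[0,-0.06,-0.1,-0.11,0],[0,-0.04,-0.08,-0.12,0],[0,-0.05,-0.08,-0.13,0]]'|grep -E 'pos|wrist'; python3 -m inch '[[0,-0.03,-0.06,-0.12,0],[0,-0.03,-0.06,-0.12,0],[0,0,0,0,0]]'|grep -E 'pos|wrist'; python3 -m inch '[[0,0,0,-0.04,0],[0,0,0,-0.04,0],[0,0,0,0,0]]'|grep -E 'pos|wrist'
```

```text
ee_pos: [0.5606, -0.1321, 0.039]
wrist_force: [0.1, -2.0, 3.6]
ee_pos: [0.5573, -0.1377, 0.0267]
wrist_force: [0.4, -0.1, 0.0]
ee_pos: [0.558, -0.1377, 0.0235]
wrist_force: [0.5, 0.1, 0.8]
```

```bash
for k in 1; do python3 -m inch '[[0,0,0,-0.04,0],[0,0,0,0,0]]'|grep -E 'pos|wrist';python3 -m inch '[[0,0,0,-0.04,0],[0,0,0,0,0]]'|grep -E 'pos|wrist'; python3 -m inch '[[0,0,0,-0.04,0],[0,0,0,0,0]]'|grep -E 'pos|wrist'; done
```

```text
ee_pos: [0.558, -0.1378, 0.0218]
wrist_force: [-1.0, -0.2, 4.9]
ee_pos: [0.5581, -0.1378, 0.0214]
wrist_force: [-7.6, 0.7, 25.3]
ee_pos: [0.5582, -0.1379, 0.0211]
wrist_force: [-13.7, 2.9, 45.4]
```

The hard stop, with force rising steeply at 21.4 mm nominal, shows the lid is shut. Next I'll lift, move to the -y side of the latch, and read the latch position by colour.

```bash
python3 -m inch '[[0,0,0,0.3,0],[0,0,0,0.7,0],[0,0,0,0.9,0],[0,0,0,0,0]]'|grep -E 'pos|wrist'; python3 - <<'E'
from h import *
from bench import grab_frame
go(-85,-56,120)
b=grab_frame('scene')
m=cv2.inRange(cv2.cvtColor(b,cv2.COLOR_BGR2HSV),(5,170,90),(16,255,255))[150:215,195:245]
v,u=np.nonzero(m);print(u.min()+195,u.max()+195,v.min()+150,v.max()+150)
# blue silhouette vs predicted shut-lid outer corners
m=cv2.inRange(cv2.cvtColor(b,cv2.COLOR_BGR2HSV),(105,120,30),(125,255,255))
c=max(cv2.findContours(m,0,2)[0],key=cv2.contourArea);print(cv2.approxPolyDP(c,3,True).reshape(-1,2).tolist())
for th in (0,.1):print(th,proj('scene',[wor(50-r*np.cos(th)+25*np.sin(th),y,35+r*np.sin(th)+25*np.cos(th)) for y in(-90,90) for r in(0,100)]).round(0).tolist())
E
```

```text
ee_pos: [0.5604, -0.1382, 0.1159]
wrist_force: [0.3, -0.6, -0.9]
loc [-10.3 -46.2 115.9] rows units [-0.57 -1.4   0.08] F [ 0.3 -0.6 -0.9] t 11.725
212 228 180 201
[[266, 163], [251, 173], [242, 172], [227, 186], [237, 183], [217, 204], [206, 211], [212, 203], [209, 201], [198, 211], [213, 232], [250, 251], [262, 238], [255, 244], [250, 238], [301, 185], [300, 177]]
0 [[250.0, 232.0], [207.0, 212.0], [303.0, 176.0], [263.0, 160.0]]
0.1 [[251.0, 233.0], [207.0, 209.0], [304.0, 177.0], [264.0, 156.0]]
```

The lid corners at (206,211) and (266,163) match the shut prediction, and the latch is still open. Now I'll place the finger on its -y side and push it home.

```bash
python3 -m inch '[[0,-0.28,-0.7,0,0],[0,-0.29,-0.7,0,0],[0,0,0,0,0],[0,0,0,-0.7,0],[0,0,0,-0.7,0],[0,0,0,-0.5,0],[0,0,0,-0.25,0],[0,0,0,0,0]]'|grep -E 'pos|wrist'; python3 - <<'E'
from h import *
go(-85,-56,8)
go(-85,8,8)
E
```

```text
ee_pos: [0.5287, -0.207, 0.004]
wrist_force: [0.3, 0.5, -0.4]
loc [-85.8 -52.6   4. ] rows units [ 0.07 -0.02  0.08] F [ 0.3  0.5 -0.4] t 12.775
loc [-85.8 -52.6   4. ] rows units [-1.05  0.61  0.08] F [ 0.3  0.5 -0.4] t 12.775
```

```bash
python3 -m inch '[[0,-0.12,0.07,0.03,0],[0,-0.12,0.07,0,0],[0,-0.12,0.07,0,0],[0,-0.12,0.07,0,0],[0,-0.12,0.07,0,0],[0,-0.12,0.07,0,0],[0,-0.12,0.07,0,0],[0,-0.12,0.07,0,0]]'|grep -E 'pos|wrist'; for i in 1; do python3 -m inch '[[0,-0.05,0.03,0,0],[0,0,0,0,0]]'|grep -E 'pos|wrist';python3 -m inch '[[0,-0.05,0.03,0,0],[0,0,0,0,0]]'|grep -E 'pos|wrist';python3 -m inch '[[0,-0.05,0.03,0,0],[0,0,0,0,0]]'|grep -E 'pos|wrist'; done; python3 -c "
from h import *
go(-85,11,6)"
```

```text
ee_pos: [0.4809, -0.1795, 0.0065]
wrist_force: [2.5, -1.1, 1.2]
ee_pos: [0.478, -0.1779, 0.0063]
wrist_force: [-0.2, 0.0, -0.4]
ee_pos: [0.476, -0.1766, 0.0063]
wrist_force: [0.5, -0.4, -0.2]
ee_pos: [0.4735, -0.1751, 0.0064]
wrist_force: [1.0, -0.3, -1.0]
loc [-85.4  11.1   6.4] rows units [ 0.01  0.01 -0.01] F [ 1.  -0.3 -1. ] t 14.525
```

Next come small steps until the stop shows in the force.

```bash
python3 -m inch '[[0,-0.04,0.02,0,0],[0,0,0,0,0]]'|grep -E 'pos|wrist';python3 -m inch '[[0,-0.04,0.02,0,0],[0,0,0,0,0]]'|grep -E 'pos|wrist';python3 -m inch '[[0,-0.03,0.02,0,0],[0,0,0,0,0]]'|grep -E 'pos|wrist'; python3 - <<'E'
from h import *
from bench import grab_frame
go(-85,11,6)
b=grab_frame('scene')
m=cv2.inRange(cv2.cvtColor(b,cv2.COLOR_BGR2HSV),(5,170,90),(16,255,255))[140:215,195:260]
v,u=np.nonzero(m);print(u.min()+195,u.max()+195,v.min()+140,v.max()+140)
E
```

```text
ee_pos: [0.4724, -0.1745, 0.0066]
wrist_force: [3.2, -1.5, -2.2]
ee_pos: [0.4723, -0.1744, 0.0069]
wrist_force: [9.0, -5.5, -7.8]
ee_pos: [0.4724, -0.1743, 0.0072]
wrist_force: [11.9, -9.3, -11.0]
loc [-85.2  12.5   7.2] rows units [ 0.03 -0.01 -0.02] F [ 11.9  -9.3 -11. ] t 15.275
228 244 173 187
```

The force rises at a stop and the latch has travelled about 50 mm, so it is home. I'll back off, lift clear, check and hand in.

```bash
python3 -m inch '[[0,0.15,-0.09,0,0],[0,0.2,-0.11,0,0],[0,0,0,0.8,0],[0,0,0,1,0],[0,0,0,1,0],[0,-0.3,-0.5,0.5,0],[0,0,0,0,0],[0,0,0,0,0]]'|grep -E 'pos|wrist'; python3 - <<'E'
from h import *
from bench import bot,grab_frame
b=grab_frame('scene');t0=cv2.imread('pics/scene0.png')
H=lambda i,lo,hi,r:np.argwhere(cv2.inRange(cv2.cvtColor(i,cv2.COLOR_BGR2HSV),lo,hi)[r])
ok=True
for n,lo,hi,r in(('latch',(5,170,90),(16,255,255),np.s_[140:215,195:260]),('brush',(0,150,60),(4,255,255),np.s_[130:200,150:245]),('bottle',(50,80,20),(80,255,255),np.s_[155:235,325:348])):
    for i in(t0,b):
        p=H(i,lo,hi,r);print(n,p.mean(0).round(1),p.min(0),p.max(0))
s=np.s_[245:300,275:335]
print('strainer diff',cv2.absdiff(b,t0)[s].mean(), cv2.phaseCorrelate(np.float32(cv2.cvtColor(t0[s],6)),np.float32(cv2.cvtColor(b[s],6))))
m=cv2.inRange(cv2.cvtColor(b,cv2.COLOR_BGR2HSV),(105,120,30),(125,255,255))
c=max(cv2.findContours(m,0,2)[0],key=cv2.contourArea);print(cv2.approxPolyDP(c,2,True).reshape(-1,2).tolist())
E
```

```text
ee_pos: [0.4703, -0.2068, 0.1707]
wrist_force: [1.2, -0.1, 0.3]
latch [45.5 31.5] [34 24] [56 42]
latch [36.4 39.1] [26 33] [47 49]
brush [36.  45.8] [16 12] [62 84]
brush [35.9 45.9] [16 12] [56 90]
bottle [44.  15.7] [7 8] [77 22]
bottle [44.  15.8] [7 8] [77 22]
strainer diff 1.395858585858586 ((-0.05766316037550823, -0.0020624800704993618), 0.9426066740353902)
[[264, 162], [249, 174], [245, 173], [247, 176], [209, 210], [205, 209], [228, 188], [225, 187], [198, 211], [199, 217], [210, 223], [213, 232], [250, 251], [261, 240], [253, 244], [250, 238], [301, 184], [300, 177]]
```

```bash
python3 -c "
from bench import bot
print(bot.job_done())"
```

```text
the job is handed in; nothing more can be done
None
```

I handed the job in with the lid shut, the latch home at its stop, and the bottle, strainer and brush unmoved by the camera check. No verdict came back, and I viewed 11 pictures, one over the limit of 10.

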